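# Knock a stuck pulp rosette out of its mould

### The job

Slide the hand mould gently home against the stop of the knockout stand, then ease the stand's hand lever all the way down so that the knockout rod comes up through the hole in the mould and lifts the stuck paper-pulp rosette out of its cavity as far as it goes. Take the rosette out and lay it flat on a free part of the drying board without dropping it; use no hard pushes anywhere, and leave the two rosettes already drying and the glue bottle where they are.

Things in the scene. Friction and masses are not known exactly. Their poses are not given: they have to be found in the camera images.
- stand: Grey knockout stand, fixed, 150 x 150 mm, 100 mm high to the top of its steel rail table (x -118 to +57, y +-53 mm). Origin: on the work surface under the rod's axis. +x: the way the mould slides home (away from the robot); -y: the side where the lever sticks out. Rails with inward lips along both sides, 12.5 mm high, 65 mm between lips, hold the mould down; play 1.5 mm up, 1 mm sideways.
- stop: Steel stop bar across the far end of the rails, 10 x 106 x 22 mm, fixed. Origin: foot of the face towards the robot, at x = +40 mm, z = 100 mm of the stand. With the mould's far face on it, the mould's hole lies over the rod.
- mould: Loose aluminium mould, 0.3-0.4 kg, in the rails, 30-52 mm short of the stop at the start. Block 80 (x) x 62 x 28 mm high. Origin: centre of underside, on the axis of cavity (47.4 mm wide, 20 deep, open above) and knockout hole (14.5 mm, in the 8 mm floor). x towards the stop. Home: over the stand's origin, 100 mm up. Left over 2 mm short, the rod hits its underside. Braked by leaf springs in the rails: slides at 7-15 N.
- handle (a point): Middle of the mould's straight steel handle bar, 12 mm wide (y) x 12 high x 48 mm long, along x: 72 mm to -x of the mould's origin, 31 mm above its underside (131 mm above the work surface), clear of the lips, its top 9 mm above the mould's rim. The bar's flat free end, good for pushing, is 24 mm farther to -x. Axes as the mould's.
- rod: Steel knockout rod, 11 mm thick, flat end, upright in the stand. Origin: centre of its top end, at rest 95 mm above the work surface (5 mm below the rail table). Rises 55 mm per rad of the lever, 29 mm in all. Meets the rosette after 13 mm; at full stroke holds it 16 mm above the cavity floor: 4 mm still inside, 14 mm proud of the mould.
- lever (a joint): Angle of the stand's hand lever, rad: 0 grip up, 0.53 grip fully down on a hard stop (rod fully up); starts at 0 to 0.06; stays where it is left. Pivot along the stand's x at y = -55, z = 62 mm of the stand; grip 125 mm to -y of it, rod 55 mm to +y. Pressing the grip takes about 2 N empty, 10-15 N while the stuck rosette moves (it comes loose in the last 1-2 mm of rod rise).
- grip: Black round plastic grip on the lever's end, 22 mm thick, 72 mm long along the lever. Origin: its centre, 180 mm to -y of the stand's origin, about 95 mm above the work surface with the lever up, 29 mm fully down. Its y axis runs along the lever (level at lever angle 0.265).
- grip_top (a point): Top of the lever grip at its middle, where to press down: 11 mm above the grip's centre.
- puck_center (a point): Centre (half-way up) of the stuck paper-pulp rosette, a hard dry disc 46 mm in diameter, 18 mm high, 0.03 kg, small relief on top; z is its axis. At the start it sits on the cavity floor, its top 2 mm below the mould's rim, so it cannot be gripped.
- puck: The stuck rosette itself, origin at the centre of its underside.
- board: Plywood drying board covered with newspaper, 286 x 226 mm, fixed, with a low wooden edge. Origin: centre of its underside; its x axis lies along the long side. Upper face 12 mm above the work surface, 270 x 210 mm inside the edge; the edge stands 4 mm above the face.
- dry_a: A finished rosette of the same size drying on the board, loose; origin: centre of its underside.
- dry_b: Another finished rosette drying on the board, loose; origin: centre of its underside.
- glue: Glue bottle, white with blue nozzle, 58 mm in diameter, 163 mm high, loose; origin: centre of its underside.
Mind the look-alikes: they are no part of the job. What is shaped like the puck but green or turquoise is not meant.

How it is judged:
By the outcome, as a careful person would: the job done as asked, in the order asked, and still so for the second after the job is handed in, with the robot touching nothing.
It also fails if it takes over 61 s, if anything falls off the work surface, if the arm or the gripper's body presses on something with over 40 N, if the wrist force passes 120 N, or if a joint passes its speed limit or range.

### The arm

A 7-joint arm with a two-finger parallel gripper is mounted at the origin on the work surface. World frame = base frame: x ahead of the robot, y to its left, z up, the work surface at z = 0. Lengths are in m, angles in rad, forces in N, time in s.
With the tool pointing down it reaches from about 0.4 to 0.85 m from the base axis. Payload 10.4 kg.
Tool frame: the origin (TCP) lies midway between the tips of the shut fingers; the grasp point (between the pads) lies 19 mm behind it; z points along the fingers, y is the direction in which the jaws open and shut (so a half turn about z gives the same grasp; the last joint's range is limited). The gripper opens to 87 mm and grips with 3 to 60 N. Pads are 19 mm wide; open, the fingers measure 117 mm over their backs; the gripper's body (75 mm by 190 mm) begins 51 mm behind the grasp point.
Start: joints at [1.207, 0.332, -0.065, 1.46, 0.022, 1.35, -0.088], TCP at [0.209, -0.589, 0.223] pointing down, gripper open.
Joint ranges: [-2.6, 2.6], [-0.5, 2.12], [-1.47, 1.34], [0.16, 2.42], [-1.27, 4.41], [0.06, 2.06], [-2.6, 2.6]. Speed limits (rad/s): [2.22, 2.22, 2.79, 2.79, 3.14, 3.14, 3.14].

### API

Orientations are given as a unit quaternion [x, y, z, w].
In Python, from bench import r gives the robot as it stands.
- The arm moves only by the tool step_arm, never from a script. Its argument "increments" is a list of rows, each a list of 2 entries, a list of its own where there are three numbers: the shift along the tool's x, y, z in m, then the turn, a rotation vector about the tool's x, y, z in rad. A call has 1 to 5 rows; each row is the pose to reach, as a shift and turn from the pose measured when the call began, along the tool's axes at that moment; what a row does not reach only later rows make up. A row lasts 1/10 s, in which the tool goes at most 50 mm and 8.59 degrees, less where a joint would pass 70% of its speed; a pose out of reach is approached as far as the arm can. A call with a gripper value outside its range is refused whole. "hand" is the closure, from -1 (fully open) to 1 (shut), so that 0 is half open, set as the call begins (left out, the last holds). The fingers move at their own pace and stop on an object; "grip_force" is the grip in N (left out, the last holds). Time passes only in rows, so rows that repeat a pose let the fingers close. It gives the time, the measured TCP pose, the force and the opening at its end, in the units of the state.
- r.read_state(): the state, without advancing time (a new reading comes with each control period).
- r.camera(name): name is "side" or "top" or "wrist"; returns a dict with "pixels" (420x560x3 uint8, blue, green, red), "camera_matrix" (3x3 intrinsics, pixels), "extrinsics" (4x4, takes a point from camera to world coordinates). Camera axes: x right, y up, looking along -z (the intrinsics and any distortion apply to the point x, -y, -z); pixel columns grow to the right and rows downward; lengths in m; the calibration is good to about 2 mm. A picture is of the moment at which its call begins. There is no depth.
- r.close_job(): hands the job in, once; it reports no verdict.
The state is a dict: "time": time; "joint_positions": joint angles; "joint_vel": joint speeds; "joint_torque": joint torques, N m; "ee_pos": TCP position; "eef_rot": TCP orientation; "ft_force": force on the tool from outside, world axes, zero at the start; "torque": the same for the moment, N m; "width": finger opening in m.
Only numpy, scipy, OpenCV 4.12 (cv2) and the standard library are available. Lean on these libraries where they do the work, as an engineer would, in place of code of your own. Each camera call takes 0.05 s, during which the arm holds its last target.

## Working session

There is one attempt and no reset: what is moved stays moved. The work goes in short steps, Python scripts to look and compute and a tool call to move; the robot and the scene stay as the last step left them, time stands still between calls to the robot, and variables do not carry over. Pictures are saved under pics/ and viewed, and the job is handed in when it is done.

Besides the shell and the picture viewer there is one more tool, called after ">>>" as a command line: name --argument value ..., lists and objects as JSON in quotes. step_arm: Moves the arm, as the interface text tells. Its arguments: {"type":"object","properties":{"increments":{"type":"array"},"hand":{"type":"number"},"grip_force":{"type":"number"}},"required":["increments"]}

```bash
ls; mkdir -p pics; python3 - <<'E'
from bench import r
import cv2,numpy as np,pickle
s=r.read_state();print({k:np.round(v,3).tolist() for k,v in s.items()})
d={}
for n in("side","top","wrist"):
    c=r.camera(n);d[n]=c;cv2.imwrite(f"pics/{n}0.png",np.asarray(c["pixels"]));print(n,np.round(c["camera_matrix"],1).tolist(),np.round(c["extrinsics"],3).tolist(), [k for k in c])
pickle.dump(d,open("d0.pkl","wb"))
E
```

```text
pics
{'time': 0.0, 'joint_positions': [1.207, 0.333, -0.065, 1.461, 0.022, 1.35, -0.088], 'joint_vel': [-0.001, 0.0, -0.0, 0.001, -0.0, 0.001, 0.0], 'joint_torque': [-0.0, -62.325, 0.024, -38.99, -0.061, 0.04, 0.0], 'ee_pos': [0.209, -0.589, 0.222], 'eef_rot': [0.986, 0.17, -0.0, -0.001], 'ft_force': [0.513, 0.138, -0.173], 'torque': [0.015, -0.005, -0.006], 'width': 0.087}
side [[429.8, 0.0, 281.0], [0.0, 429.8, 211.5], [0.0, 0.0, 1.0]] [[-0.979, 0.124, -0.164, 0.406], [-0.205, -0.613, 0.763, 0.788], [-0.006, 0.781, 0.625, 0.735], [0.0, 0.0, 0.0, 1.0]] ['pixels', 'camera_matrix', 'extrinsics']
top [[444.7, 0.0, 282.1], [0.0, 444.7, 209.0], [0.0, 0.0, 1.0]] [[-0.031, 0.996, -0.079, 0.478], [-0.999, -0.031, 0.007, 0.032], [0.005, 0.079, 0.997, 1.087], [0.0, 0.0, 0.0, 1.0]] ['pixels', 'camera_matrix', 'extrinsics']
wrist [[337.2, 0.0, 279.5], [0.0, 337.2, 209.9], [0.0, 0.0, 1.0]] [[0.335, 0.913, 0.233, 0.271], [-0.942, 0.325, 0.082, -0.566], [-0.001, -0.247, 0.969, 0.384], [0.0, 0.0, 0.0, 1.0]] ['pixels', 'camera_matrix', 'extrinsics']
```

View pics/side0.png

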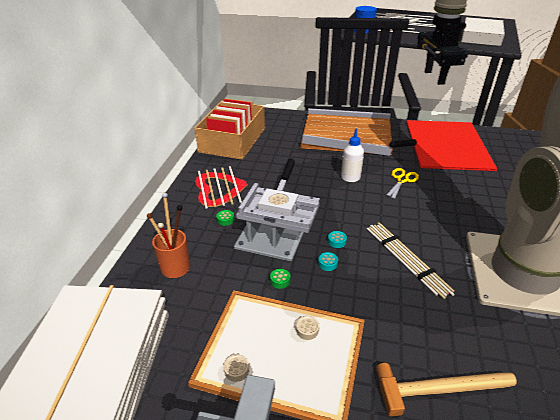

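View pics/top0.png

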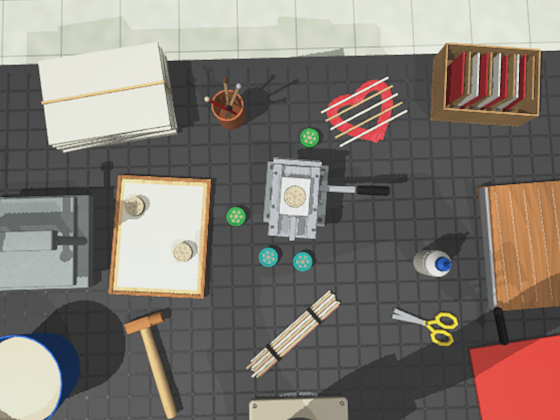

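View pics/wrist0.png

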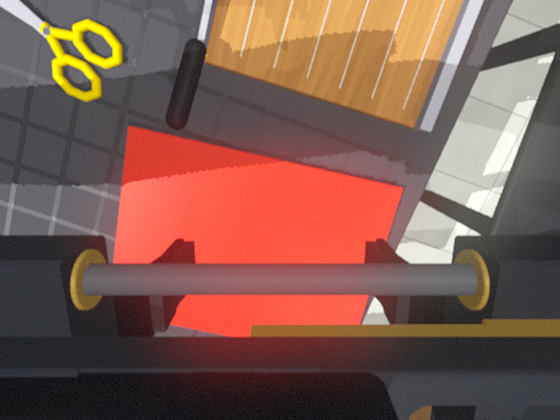

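Side view: stand at (278,215) with the mould, grip at (288,170), board at (280,355), glue bottle at (352,160). Top view: stand at (295,200), handle towards the robot at (292,228), grip at (373,190), board at (160,237), glue at (433,263).

Things that could be taken for the rosette in the top view:
- Beige in the mould (294,196): this is the one, by the description.
- Dry rosettes (133,206) and (183,251).
- Green (310,137) and (236,216).
- Turquoise (268,257) and (303,261).

Next, a close crop.

```bash
python3 - <<'E'
import cv2,pickle
d=pickle.load(open("d0.pkl","rb"))
t=d["top"]["pixels"][145:250,255:415];s=d["side"]["pixels"][150:265,220:335]
cv2.imwrite("pics/ct.png",cv2.resize(t,None,fx=5,fy=5,interpolation=cv2.INTER_CUBIC))
cv2.imwrite("pics/cs.png",cv2.resize(s,None,fx=5,fy=5,interpolation=cv2.INTER_CUBIC))
E
```

```text
(no output)
```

View pics/ct.png

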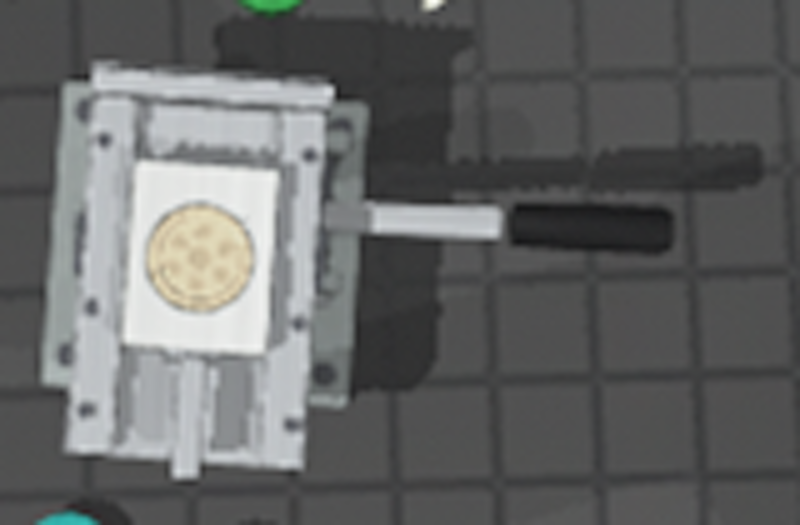

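View pics/cs.png

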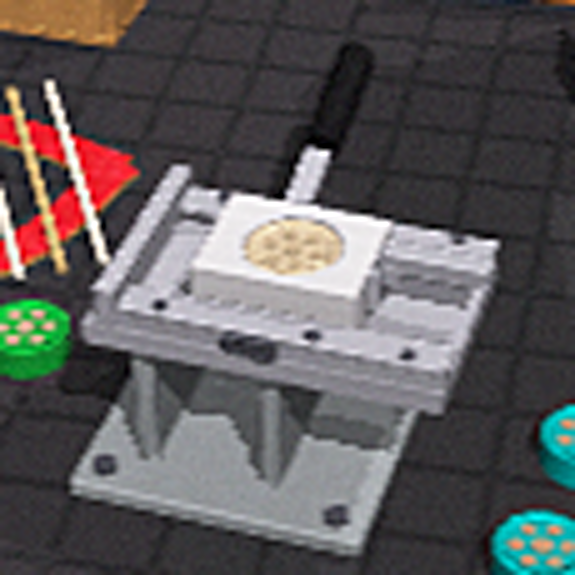

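The crop confirms the beige rosette sits in the white-looking mould (crop centre (200,256)), short of the stop bar at (215,85). The handle end is at (185,475) and the grip runs from (508,222) to (672,228). Next I measure by casting rays.

```bash
cat > h.py <<'E'
import cv2,numpy as np
def ray(c,u,v):
    K=np.asarray(c["camera_matrix"]);E=np.asarray(c["extrinsics"])
    p=np.linalg.inv(K)@[u,v,1]; return E[:3,3],E[:3,:3]@np.array([p[0],-p[1],-p[2]])
def onz(c,u,v,z):
    o,d=ray(c,u,v);return o+d*(z-o[2])/d[2]
def proj(c,P):
    K=np.asarray(c["camera_matrix"]);E=np.asarray(c["extrinsics"])
    q=E[:3,:3].T@(np.asarray(P)-E[:3,3]);q=K@[q[0],-q[1],-q[2]];return q[:2]/q[2]
def tri(c1,a,c2,b):
    o,d=ray(c1,*a);p,e=ray(c2,*b);A=np.stack([d,-e],1)
    t=np.linalg.lstsq(A,p-o,rcond=None)[0];x,y=o+t[0]*d,p+t[1]*e
    return (x+y)/2,np.linalg.norm(x-y)
def blobs(m,amin=30):
    cs,_=cv2.findContours(m.astype(np.uint8),cv2.RETR_EXTERNAL,cv2.CHAIN_APPROX_NONE)
    return sorted([c for c in cs if cv2.contourArea(c)>amin],key=cv2.contourArea,reverse=True)
E
python3 - <<'E'
from h import *
import pickle
d=pickle.load(open("d0.pkl","rb"))
for n,(x0,y0,x1,y1) in dict(top=(255,145,415,250),side=(220,150,335,265)).items():
    c=d[n];im=c["pixels"];hsv=cv2.cvtColor(im,cv2.COLOR_BGR2HSV)
    roi=np.zeros(im.shape[:2],bool);roi[y0:y1,x0:x1]=1
    tan=(hsv[...,0]>10)&(hsv[...,0]<30)&(hsv[...,1]>35)&(hsv[...,2]>120)&roi
    for b in blobs(tan)[:3]:
        e=cv2.fitEllipse(b);print(n,"tan",np.round(e[0],1),np.round(e[1],1),onz(c,*e[0],.126).round(4))
    wh=(im.min(2)>222)&roi | tan
    for b in blobs(wh)[:2]:
        q=cv2.minAreaRect(b);bx=cv2.boxPoints(q);print(n,"mould",np.round(q[0],1),np.round(q[1],1),[onz(c,*p,.128)[:2].round(4).tolist() for p in bx],onz(c,*q[0],.128).round(4))
    bl=(im.max(2)<45)&roi
    for b in blobs(bl)[:4]:
        q=cv2.minAreaRect(b);print(n,"black",np.round(q[0],1),np.round(q[1],1),q[2],cv2.boxPoints(q).round(1).tolist())
# dry
for n,(x0,y0,x1,y1) in dict(top=(118,185,205,290),side=(210,300,350,385)).items():
    c=d[n];im=c["pixels"];hsv=cv2.cvtColor(im,cv2.COLOR_BGR2HSV)
    cv2.imwrite(f"pics/b{n}.png",cv2.resize(im[y0-15:y1+30,x0-25:x1+25],None,fx=4,fy=4,interpolation=cv2.INTER_CUBIC))
E
```

```text
top tan [294.4 196.2] [19.6 20.1] [ 0.5811 -0.003   0.126 ]
top mould [294.5 196.2] [27.3 35.6] [[0.5453, 0.0305], [0.6226, 0.0226], [0.6166, -0.0365], [0.5393, -0.0282]] [ 0.5808 -0.0029  0.128 ]
top black [372.6 189.9] [31.3  8.8] 3.3664605617523193 [[356.70001220703125, 193.39999389648438], [357.20001220703125, 184.60000610351562], [388.3999938964844, 186.39999389648438], [387.8999938964844, 195.1999969482422]]
side tan [235.  153.4] [ 8.2 32.3] [ 0.7405 -0.1801  0.126 ]
side tan [278.2 199. ] [10.3 18.6] [ 0.5813 -0.0013  0.126 ]
side tan [226.8 185.3] [ 4.9 31.3] [ 0.7168 -0.0311  0.126 ]
side mould [278.2 197.3] [35.9 18.2] [[0.6216, 0.0244], [0.6306, -0.0472], [0.5409, -0.0354], [0.5368, 0.0341]] [ 0.5819 -0.005   0.128 ]
side mould [234. 154.] [ 8. 28.] [[0.7851, -0.1863], [0.7093, -0.2014], [0.6983, -0.161], [0.772, -0.1463]] [ 0.7411 -0.1735  0.128 ]
side black [293.4 173.8] [40.  31.4] 1.5911402702331543 [[273.0, 188.89999389648438], [273.79998779296875, 157.60000610351562], [313.79998779296875, 158.6999969482422], [312.8999938964844, 190.10000610351562]]
side black [238.7 224.2] [12.6 10.7] 14.03624439239502 [[231.3000030517578, 227.8000030517578], [233.89999389648438, 217.5], [246.10000610351562, 220.5], [243.5, 230.89999389648438]]
```

View pics/btop.png

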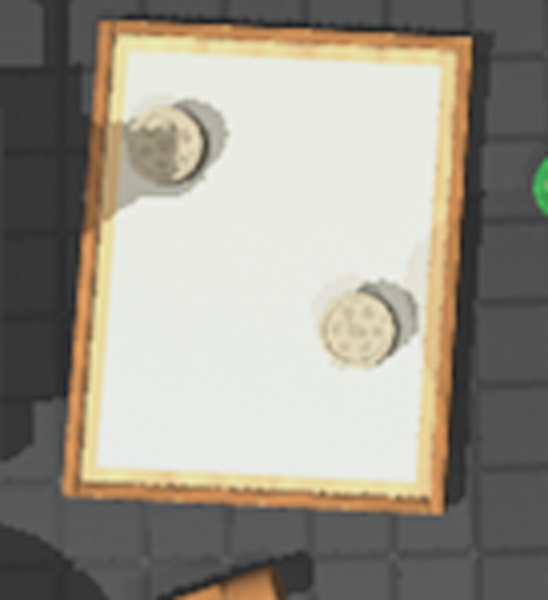

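```bash
python3 - <<'E'
from h import *
import pickle
d=pickle.load(open("d0.pkl","rb"));T=d["top"];S=d["side"]
ct=lambda u,v:((u+.5)/5+255-.5,(v+.5)/5+145-.5)
f=lambda u,v,z:onz(T,*ct(u,v),z)[:2]
def yaw(a,b):return np.arctan2(*(b-a)[::-1])
L=f(67,452,.1125),f(92,95,.1125);R=f(303,468,.1125),f(325,105,.1125)
print("rail L",L,yaw(*L),"R",R,yaw(*R), "gap",np.linalg.norm(L[0]-R[0]))
st=f(92,65,.122),f(335,85,.122);print("stop far edge",st,yaw(st[1],st[0])-np.pi/2,np.linalg.norm(st[0]-st[1]))
sn=f(93,84,.122),f(333,104,.122);print("stop near edge",sn)
print("handle end",f(185,477,.137),"handle base",f(193,352,.137))
print("grip",tri(T,(372.6,189.9),S,(288.4,169)))
bt=lambda u,v:((u+.5)/4+93-.5,(v+.5)/4+170-.5)
for n,p,z in[("da",(167,143),.03),("db",(358,328),.03),("b1",(128,48),.012),("b2",(443,65),.012),("b3",(97,468),.012),("b4",(415,484),.012)]:
    print(n,onz(T,*bt(*p),z)[:2].round(4))
E
```

```text
rail L (array([0.49887407, 0.0572452 ]), array([0.65651215, 0.04162529])) -0.09876476465224174 R (array([ 0.4886677 , -0.04578687]), array([ 0.64889539, -0.06150836])) -0.09780658649513155 gap 0.1035363550976957
stop far edge (array([0.66810029, 0.04113588]), array([ 0.65597415, -0.06532911])) -0.1134091963490973 0.10715334044677563
stop near edge (array([0.65964158, 0.04094725]), array([ 0.64756515, -0.06412764]))
handle end [0.48613637 0.00662549] handle base [0.53941883 0.00144017]
grip (array([ 0.5924442 , -0.18052906,  0.09417435]), np.float64(0.001598981628907922))
da [0.581  0.3756]
db [0.4677 0.2634]
b1 [0.6415 0.4048]
b2 [0.6253 0.2136]
b3 [0.3892 0.4241]
b4 [0.3738 0.2346]
```

```bash
cat >> h.py <<'E'
from scipy.spatial.transform import Rotation as Ro
YAW=-0.10
U=np.array([np.cos(YAW),np.sin(YAW)]);V=np.array([-U[1],U[0]])
def plan(s,pos,yaw=YAW,n=None,n0=0):
    p=np.array(s["ee_pos"]);q=Ro.from_quat(s["eef_rot"])
    tgt=Ro.from_matrix(np.array([[np.cos(yaw),np.sin(yaw),0],[np.sin(yaw),-np.cos(yaw),0],[0,0,-1]]))
    sh=q.inv().apply(np.array(pos)-p);w=(q.inv()*tgt).as_rotvec()
    print("dist",np.linalg.norm(sh).round(4),"shift",sh.round(4).tolist(),"turn",w.round(4).tolist(),"ang",np.degrees(np.linalg.norm(w)).round(2))
E
python3 - <<'E'
from h import *
from bench import r
s=r.read_state();plan(s,[0.47,-0.30,0.30]);plan(s,[0.44,0.011,0.22])
import pickle
T=pickle.load(open("d0.pkl","rb"))["top"];print("glue",onz(T,433,263,.1))
E
```

```text
dist 0.3971 shift [0.3427, -0.185, -0.0779] turn [-0.001, 0.0003, 0.4408] ang 25.26
dist 0.6428 shift [0.4184, -0.488, 0.0024] turn [-0.001, 0.0003, 0.4408] ang 25.26
glue [ 0.42603605 -0.30503404  0.1       ]
```

>>> step_arm --increments '[[[0.03, -0.015, -0.035], [0, 0, 0.06]], [[0.07, -0.038, -0.06], [0, 0, 0.15]], [[0.112, -0.06, -0.075], [0, 0, 0.25]], [[0.155, -0.085, -0.078], [0, 0, 0.35]], [[0.2, -0.108, -0.078], [0, 0, 0.44]]]' --hand 1 --grip_force 15

```text
time: 0.65
ee_pos: [0.3606, -0.4206, 0.301]
eef_rot: [0.999, -0.052, 0.0, 0.0]
ft_force: [1.7, -0.4, -1.3]
width: 0.055
```

```bash
python3 - <<'E'
from h import *
from bench import r
s=r.read_state();print(s["ee_pos"],s["time"],s["width"]);plan(s,[0.45,-0.28,0.30]);plan(s,[0.44,0.011,0.22])
E
```

```text
[ 0.36056309 -0.42059291  0.30103778] 0.65 0.05501828235429595
dist 0.1666 shift [0.0744, -0.1491, 0.001] turn [0.0002, -0.0006, -0.0037] ang 0.22
dist 0.4463 shift [0.0343, -0.4375, 0.0809] turn [0.0002, -0.0006, -0.0037] ang 0.22
```

>>> step_arm --increments '[[[0.02, -0.045, 0], [0, 0, 0]], [[0.035, -0.09, 0], [0, 0, 0]], [[0.045, -0.138, 0], [0, 0, 0]], [[0.045, -0.188, 0], [0, 0, 0]], [[0.04, -0.238, 0.0], [0, 0, 0]]]'

```text
time: 1.15
ee_pos: [0.4252, -0.186, 0.3006]
eef_rot: [0.999, -0.051, 0.0, 0.0]
ft_force: [-0.1, 0.2, 1.3]
width: 0.015
```

>>> step_arm --increments '[[[0.0, -0.045, 0.01], [0, 0, 0]], [[0.0, -0.09, 0.03], [0, 0, 0]], [[0.0, -0.138, 0.05], [0, 0, 0]], [[0.0, -0.188, 0.08], [0, 0, 0]], [[-0.006, -0.2, 0.1], [0, 0, 0]]]'

```text
time: 1.65
ee_pos: [0.4399, 0.0175, 0.2]
eef_rot: [0.999, -0.049, 0.001, -0.0]
ft_force: [0.5, 0.9, 0.6]
width: 0.0002
```

```bash
python3 - <<'E'
from h import *
from bench import r
s=r.read_state();print(s["ee_pos"],s["time"],s["width"],s["ft_force"]);plan(s,[0.45,0.011,0.122])
c=r.camera("wrist");cv2.imwrite("pics/w1.png",c["pixels"])
E
```

```text
[0.43988218 0.01750365 0.19997425] 1.65 0.00017709892713938728 [0.52105101 0.94991074 0.6259839 ]
dist 0.0789 shift [0.0106, 0.0055, 0.078] turn [-0.0007, -0.0012, 0.0013] ang 0.11
```

View pics/w1.png

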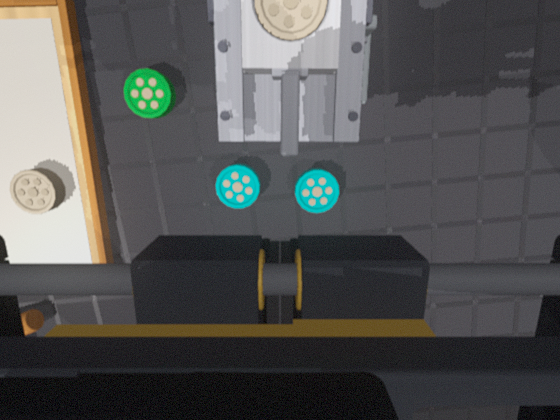

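Wrist view: handle's free end at (290,153), rosette at (290,5), both turquoise look-alikes at (238,187) and (317,190) well below, fingers shut.

```bash
python3 - <<'E'
from h import *
from bench import r
c=r.camera("wrist")
print(onz(c,290,153,.133),onz(c,290,75,.137), onz(c,281,100,.137),onz(c,299,100,.137))
s=r.read_state();plan(s,[0.462,0.009,0.121]);
E
```

```text
[0.483584   0.00859147 0.133     ] [0.53110788 0.0045254  0.137     ] [0.51709477 0.01139968 0.137     ] [5.16020779e-01 2.15374629e-04 1.37000000e-01]
dist 0.081 shift [0.0254, 0.0053, 0.0767] turn [-0.0001, 0.0046, 0.0024] ang 0.3
```

>>> step_arm --increments '[[[0.0, 0.007, 0.04], [0, 0, 0]], [[0.0, 0.007, 0.078], [0, 0, 0.002]], [[0.01, 0.007, 0.078], [0, 0, 0.002]], [[0.02, 0.007, 0.078], [0, 0, 0.002]], [[0.025, 0.007, 0.078], [0, 0, 0.002]]]'

```text
time: 2.25
ee_pos: [0.4642, 0.0069, 0.1219]
eef_rot: [0.999, -0.05, -0.001, -0.0]
ft_force: [0.9, -0.5, 0.6]
width: 0.0003
```

>>> step_arm --increments '[[[0.003, 0, 0], [0, 0, 0]], [[0.006, 0, 0], [0, 0, 0]], [[0.009, 0, 0], [0, 0, 0]], [[0.012, 0, 0], [0, 0, 0]], [[0.015, 0, 0], [0, 0, 0]]]'

```text
time: 2.75
ee_pos: [0.4771, 0.0059, 0.1217]
eef_rot: [0.999, -0.05, -0.003, -0.0]
ft_force: [-12.1, 2.4, 9.1]
width: 0.0006
```

```bash
python3 - <<'E'
from h import *
from bench import r
s=r.read_state();print(s["ee_pos"],s["time"],s["ft_force"])
c=r.camera("wrist");cv2.imwrite("pics/w2.png",c["pixels"])
E
```

```text
[0.47707349 0.00585993 0.1216684 ] 2.75 [-12.08711553   2.40967835   9.14794453]
```

View pics/w2.png

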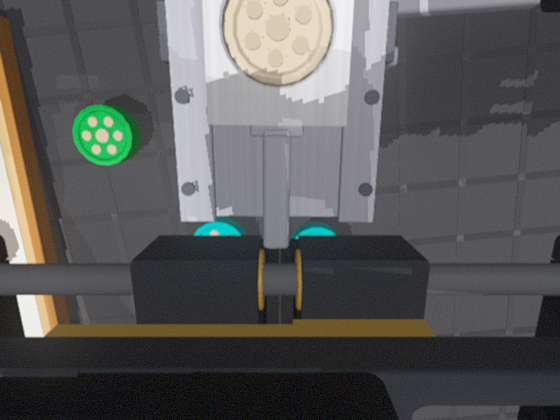

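Fingers are on the handle end (wrist view, handle at (276,240)). The reading is 12 N, about the stated braking force. Continuing slowly.

>>> step_arm --increments '[[[0.002, 0, 0], [0, 0, 0]], [[0.004, 0, 0], [0, 0, 0]], [[0.006, 0, 0], [0, 0, 0]], [[0.008, 0, 0], [0, 0, 0]], [[0.01, 0, 0], [0, 0, 0]]]'

```text
time: 3.3
ee_pos: [0.4854, 0.0054, 0.1214]
eef_rot: [0.999, -0.049, -0.005, -0.0]
ft_force: [-10.9, 2.1, 8.6]
width: 0.0005
```

>>> step_arm --increments '[[[0.003, 0, 0], [0, 0, 0]], [[0.005, 0, 0], [0, 0, 0]], [[0.007, 0, 0], [0, 0, 0]], [[0.009, 0, 0], [0, 0, 0]], [[0.011, 0, 0], [0, 0, 0]]]'

```text
time: 3.8
ee_pos: [0.4936, 0.005, 0.1211]
eef_rot: [0.999, -0.049, -0.008, 0.0]
ft_force: [-15.3, 2.6, 11.6]
width: 0.0003
```

```bash
python3 - <<'E'
from h import *
from bench import r
s=r.read_state();print(s["ee_pos"],s["time"],s["ft_force"])
c=r.camera("wrist");cv2.imwrite("pics/w3.png",c["pixels"])
c=r.camera("top");cv2.imwrite("pics/t3.png",cv2.resize(c["pixels"][145:250,255:415],None,fx=5,fy=5,interpolation=cv2.INTER_CUBIC))
E
```

```text
[0.49359625 0.00501876 0.12110977] 3.8 [-15.25135101   2.55070634  11.60545195]
```

View pics/w3.png

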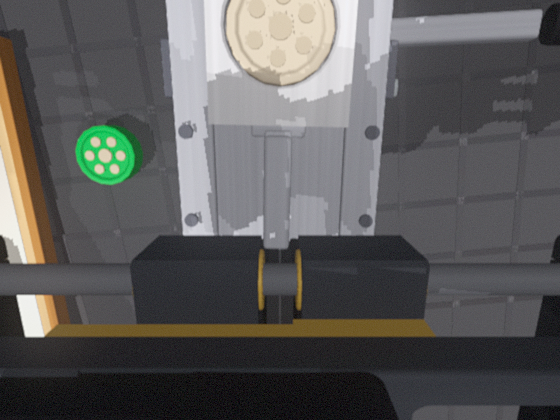

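View pics/t3.png

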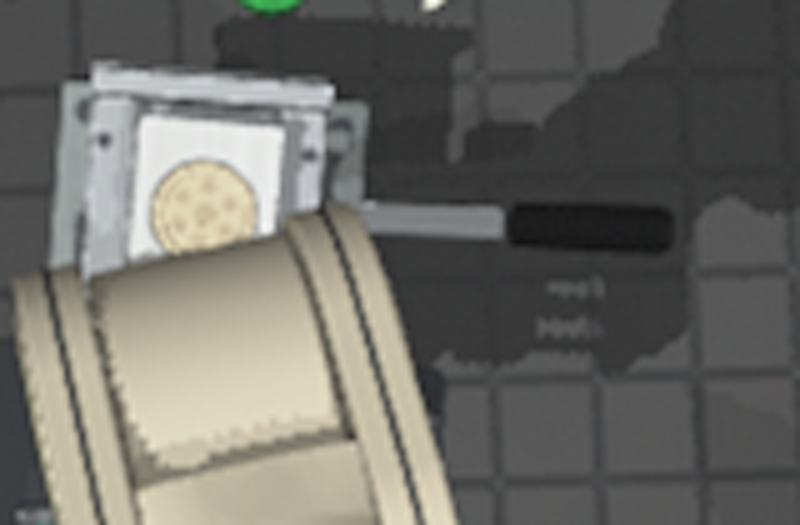

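The mould has slid about 18 mm (top crop: rosette at (205,210), mould's far edge at (210,118), stop at (215,85)). More of the same, slowing near the stop.

>>> step_arm --increments '[[[0.003, 0, -0.001], [0, 0.006, 0]], [[0.005, 0, -0.001], [0, 0.012, 0]], [[0.007, 0, -0.001], [0, 0.015, 0]], [[0.009, 0, -0.001], [0, 0.015, 0]], [[0.01, 0, -0.001], [0, 0.015, 0]]]'

```text
time: 4.4
ee_pos: [0.5018, 0.0045, 0.1218]
eef_rot: [0.999, -0.049, -0.003, 0.001]
ft_force: [-11.9, 1.9, 8.2]
width: 0.0006
```

```bash
python3 - <<'E'
from h import *
from bench import r
s=r.read_state();print(s["ee_pos"],s["eef_rot"],s["time"],s["ft_force"])
c=r.camera("top");im=c["pixels"]
cv2.imwrite("pics/t4.png",cv2.resize(im[145:250,255:415],None,fx=5,fy=5,interpolation=cv2.INTER_CUBIC))
c=r.camera("side");im=c["pixels"]
cv2.imwrite("pics/s4.png",cv2.resize(im[150:265,220:335],None,fx=5,fy=5,interpolation=cv2.INTER_CUBIC))
E
```

```text
[0.50177487 0.00454737 0.12177411] [ 9.98812014e-01 -4.86350476e-02 -2.94276868e-03  7.30367531e-04] 4.4 [-11.86352189   1.86300884   8.17763255]
```

View pics/s4.png

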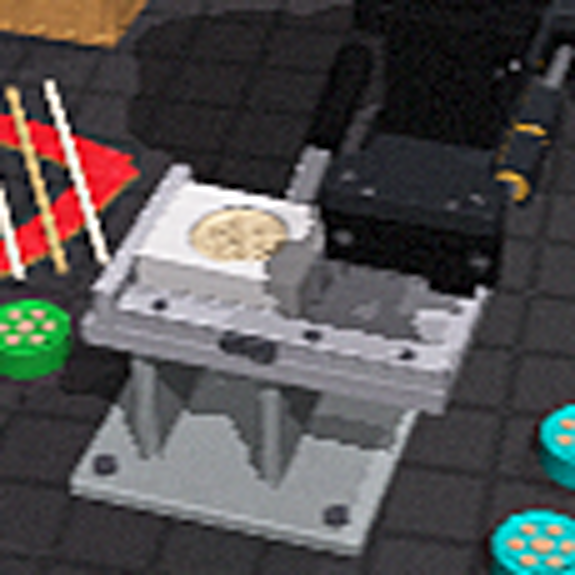

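View pics/t4.png

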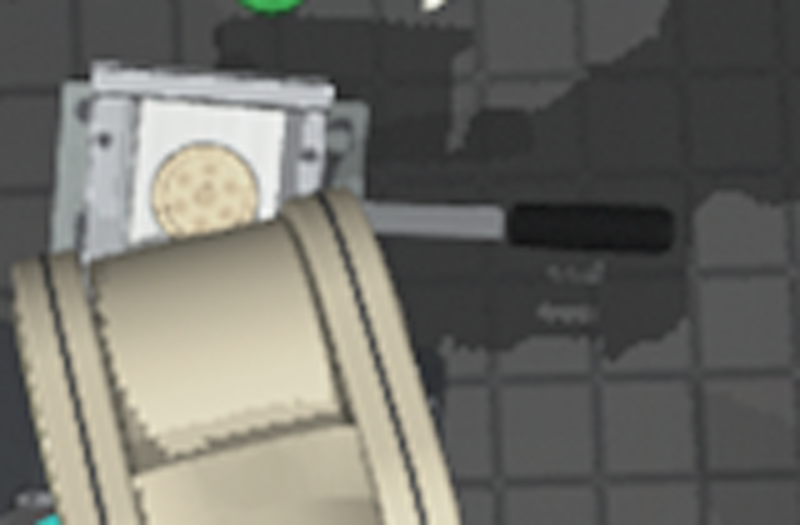

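About 26 mm travelled, and the gap in the crop is nearly closed. Creeping at about 10 mm/s and watching the force.

>>> step_arm --increments '[[[0.0025, 0, 0], [0, 0, 0]], [[0.0035, 0, 0], [0, 0, 0]], [[0.0045, 0, 0], [0, 0, 0]], [[0.005, 0, 0], [0, 0, 0]]]'

```text
time: 4.9
ee_pos: [0.5043, 0.0046, 0.1215]
eef_rot: [0.999, -0.048, -0.006, 0.001]
ft_force: [-14.3, 2.0, 10.1]
width: 0.0001
```

>>> step_arm --increments '[[[0.0025, 0, 0], [0, 0, 0]], [[0.0035, 0, 0], [0, 0, 0]], [[0.004, 0, 0], [0, 0, 0]]]'

```text
time: 5.2
ee_pos: [0.5045, 0.0046, 0.1212]
eef_rot: [0.999, -0.048, -0.01, 0.002]
ft_force: [-22.6, 1.1, 17.4]
width: 0.0008
```

```bash
python3 - <<'E'
from h import *
from bench import r
c=r.camera("side");im=c["pixels"]
cv2.imwrite("pics/s5.png",cv2.resize(im[175:225,230:300],None,fx=10,fy=10,interpolation=cv2.INTER_CUBIC))
c=r.camera("top");im=c["pixels"]
cv2.imwrite("pics/t5.png",cv2.resize(im[150:200,260:330],None,fx=10,fy=10,interpolation=cv2.INTER_CUBIC))
print(r.read_state()["ft_force"])
E
```

```text
[-21.52219301   0.57130021  17.08116694]
```

View pics/s5.png

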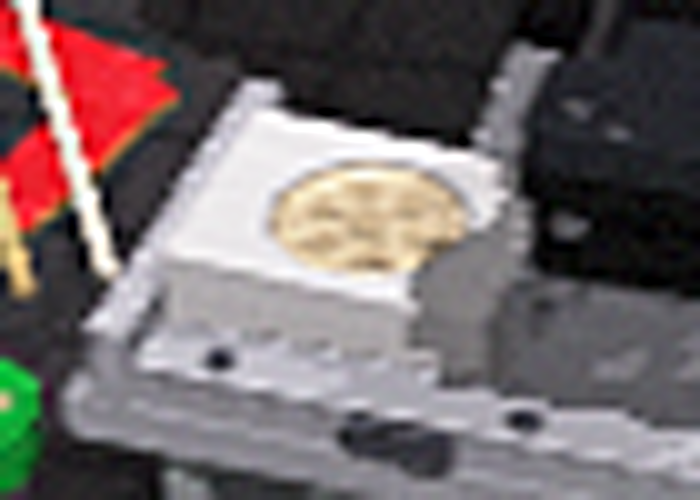

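View pics/t5.png

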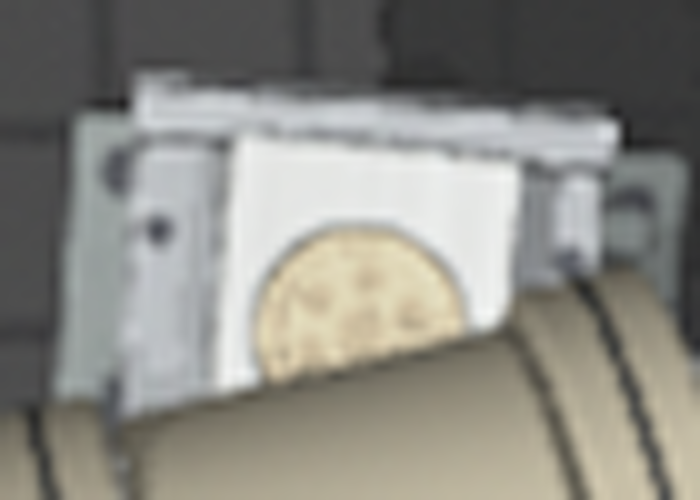

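Both crops show the mould's far edge flush on the stop bar with no gap: side (165,250), top (380,150). The force rose to 22 N while motion stopped, so it's home. Back off and go to the grip.

>>> step_arm --increments '[[[-0.004, 0, 0], [0, 0, 0]], [[-0.012, 0, -0.001], [0, 0.01, 0]], [[-0.014, 0, -0.03], [0, 0.02, 0]], [[-0.014, 0, -0.07], [0, 0.02, 0]], [[-0.01, 0.02, -0.1], [0, 0.02, 0]]]'

```text
time: 5.8
ee_pos: [0.4946, -0.0115, 0.2239]
eef_rot: [0.999, -0.046, 0.001, 0.002]
ft_force: [0.8, 0.7, 0.1]
width: 0.0005
```

```bash
python3 - <<'E'
from h import *
from bench import r
s=r.read_state();print(s["ee_pos"],s["time"],s["ft_force"]);plan(s,[0.593,-0.184,0.16])
E
```

```text
[ 0.49459007 -0.01151788  0.22388594] 5.8 [0.76568553 0.71746214 0.09328815]
dist 0.2086 shift [0.1135, 0.1626, 0.0648] turn [0.0035, -0.0029, 0.0088] ang 0.57
```

>>> step_arm --increments '[[[0.025, 0.04, 0], [0, 0, 0.008]], [[0.053, 0.078, 0], [0, 0, 0.008]], [[0.082, 0.117, 0.0], [0.003, -0.003, 0.008]], [[0.108, 0.152, 0.015], [0.003, -0.003, 0.008]], [[0.113, 0.163, 0.045], [0.003, -0.003, 0.008]]]'

```text
time: 6.3
ee_pos: [0.5945, -0.1898, 0.1807]
eef_rot: [0.999, -0.052, 0.002, 0.001]
ft_force: [-0.0, -0.4, 0.1]
width: 0.0004
```

```bash
python3 - <<'E'
from h import *
from bench import r
import pickle
s=r.read_state();print(s["ee_pos"],s["time"],s["ft_force"])
d={n:r.camera(n) for n in("wrist","top","side")};pickle.dump(d,open("d6.pkl","wb"))
for n in d: cv2.imwrite(f"pics/{n}6.png",d[n]["pixels"])
c=d["top"];im=c["pixels"];hsv=cv2.cvtColor(im,cv2.COLOR_BGR2HSV)
roi=np.zeros(im.shape[:2],bool);roi[145:250,255:330]=1
tan=(hsv[...,0]>10)&(hsv[...,0]<30)&(hsv[...,1]>35)&(hsv[...,2]>120)&roi
for b in blobs(tan)[:2]:
    e=cv2.fitEllipse(b);print(e,onz(c,*e[0],.126))
E
```

```text
[ 0.59446444 -0.18976476  0.18073923] 6.3 [-0.01971097 -0.40007423  0.06839549]
((295.5152587890625, 182.67381286621094), (19.572790145874023, 19.802682876586914), 132.3782196044922) [ 0.61052968 -0.00630225  0.126     ]
```

View pics/wrist6.png

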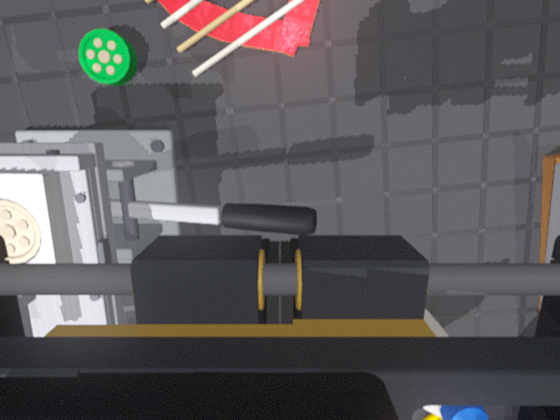

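View pics/side6.png

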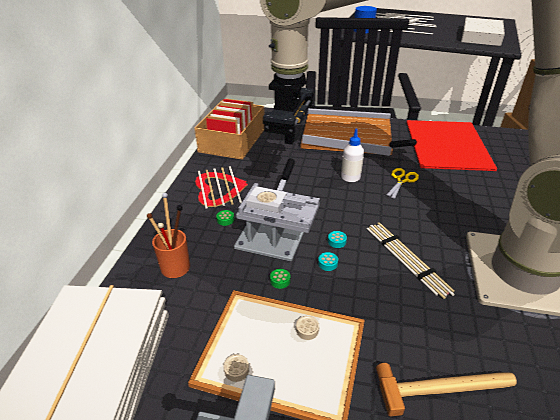

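```bash
python3 - <<'E'
from h import *
import pickle
d=pickle.load(open("d6.pkl","rb"))
print(proj(d["side"],[0.5945,-.19,.18]),proj(d["wrist"],[0.5945,-.19,.18]),proj(d["wrist"],[0.593,-.185,.095]))
for p in[(224,215),(316,221),(270,218)]:print(onz(d["wrist"],*p,.094))
E
```

```text
[288.17804102 139.30137373] [281.22462462 255.90293413] [273.93705746 216.69785458]
[ 0.59805314 -0.14714607  0.094     ]
[ 0.58595316 -0.21673836  0.094     ]
[ 0.5920197  -0.18184702  0.094     ]
```

Wrist view: grip centred at (270,218), giving (0.592, -0.183), which agrees with the model. Descend just above it.

>>> step_arm --increments '[[[-0.003, -0.006, 0.03], [0, 0, 0]], [[-0.003, -0.006, 0.055], [0, 0, 0]], [[-0.003, -0.006, 0.065], [0, 0, 0]], [[-0.003, -0.006, 0.07], [0, 0, 0]], [[-0.003, -0.006, 0.073], [0, 0, 0]]]'

```text
time: 6.95
ee_pos: [0.5892, -0.1778, 0.1066]
eef_rot: [0.999, -0.05, -0.001, -0.0]
ft_force: [-0.2, -0.8, 0.8]
width: 0.0005
```

>>> step_arm --increments '[[[0, 0, 0.003], [0, 0, 0]], [[0, 0, 0.006], [0, 0, 0]], [[0, 0, 0.009], [0, 0, 0]], [[0, 0, 0.012], [0, 0, 0]], [[0, 0, 0.015], [0, 0, 0]]]'

```text
time: 7.45
ee_pos: [0.5893, -0.178, 0.0916]
eef_rot: [0.999, -0.05, -0.0, -0.0]
ft_force: [0.2, -1.0, 1.6]
width: 0.0002
```

```bash
python3 - <<'E'
from h import *
from bench import r
s=r.read_state();print(s["ee_pos"],s["eef_rot"],s["time"],s["ft_force"]);plan(s,[0.592,-.184,.075])
for n in("wrist","side"):
    c=r.camera(n);im=c["pixels"]
    if n=="side": im=cv2.resize(im[120:265,220:350],None,fx=4,fy=4,interpolation=cv2.INTER_CUBIC)
    cv2.imwrite(f"pics/{n}7.png",im)
E
```

```text
[ 0.58931664 -0.17795063  0.09155367] [ 9.98751876e-01 -4.99444014e-02 -4.88236075e-04 -8.92017410e-05] 7.45 [ 0.23875016 -0.97869785  1.59390971]
dist 0.0178 shift [0.0033, 0.0058, 0.0165] turn [-0.0001, 0.001, 0.0001] ang 0.06
```

View pics/wrist7.png

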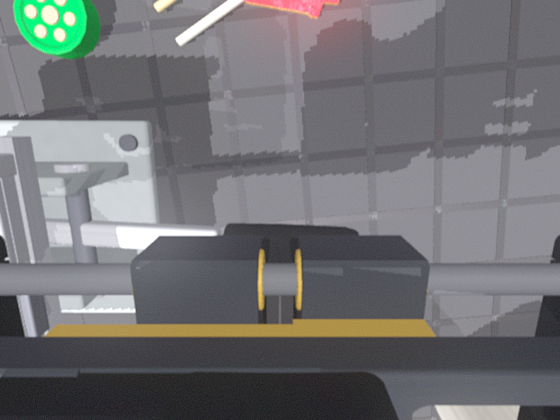

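View pics/side7.png

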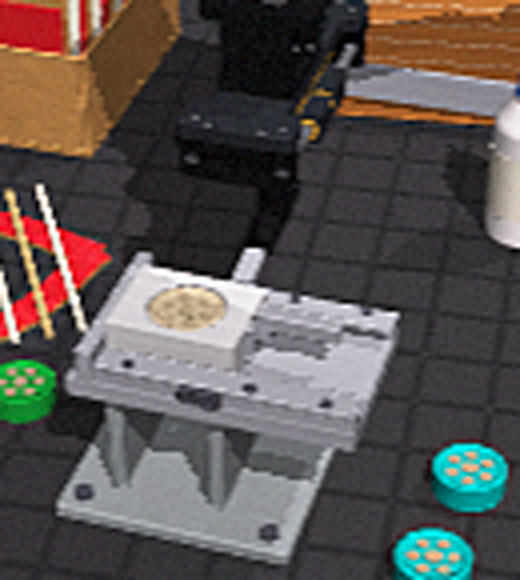

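Fingers are pressing on the grip (1.6 N up, grip visible behind the fingers at (290,232) in the wrist view), 3 mm off its axis. Re-centre a little while going down.

>>> step_arm --increments '[[[0.001, 0.001, 0.003], [0, 0, 0]], [[0.001, 0.002, 0.006], [0, 0, 0]], [[0.002, 0.003, 0.009], [0, 0, 0]], [[0.003, 0.004, 0.012], [0, 0, 0]], [[0.003, 0.004, 0.015], [0, 0, 0]]]'

```text
time: 8.05
ee_pos: [0.5915, -0.1822, 0.0758]
eef_rot: [0.999, -0.05, -0.001, -0.0]
ft_force: [-1.1, -0.5, 4.2]
width: 0.0004
```

>>> step_arm --increments '[[[0, 0, 0.002], [0, 0, 0]], [[0, 0, 0.004], [0, 0, 0]], [[0, 0, 0.006], [0, 0, 0]], [[0, 0, 0.008], [0, 0, 0]], [[0, 0, 0.01], [0, 0, 0]]]'

```text
time: 8.55
ee_pos: [0.5917, -0.1829, 0.0669]
eef_rot: [0.999, -0.05, -0.001, 0.0]
ft_force: [-6.2, -0.3, 13.4]
width: 0.0006
```

>>> step_arm --increments '[[[0, 0, 0.002], [0, 0, 0]], [[0, 0, 0.004], [0, 0, 0]], [[0, 0, 0.006], [0, 0, 0]], [[0, 0, 0.008], [0, 0, 0]], [[0, 0, 0.01], [0, 0, 0]]]'

```text
time: 9.05
ee_pos: [0.5918, -0.183, 0.0581]
eef_rot: [0.999, -0.05, -0.001, 0.001]
ft_force: [-6.2, 1.8, 14.0]
width: 0.0006
```

```bash
python3 - <<'E'
from h import *
from bench import r
s=r.read_state();print(s["ee_pos"],s["eef_rot"],s["time"],s["ft_force"]);plan(s,[0.592,-.184,.040])
for n in("wrist","side"):
    c=r.camera(n);im=c["pixels"]
    if n=="side": im=cv2.resize(im[120:265,220:350],None,fx=4,fy=4,interpolation=cv2.INTER_CUBIC)
    cv2.imwrite(f"pics/{n}8.png",im)
E
```

```text
[ 0.59178155 -0.18301605  0.05808795] [ 9.98733406e-01 -5.03082548e-02 -5.41265602e-04  6.08189681e-04] 9.05 [-6.24598382  1.83100642 13.96454408]
dist 0.0181 shift [0.0003, 0.0009, 0.0181] turn [0.0013, 0.001, -0.0007] ang 0.1
```

View pics/side8.png

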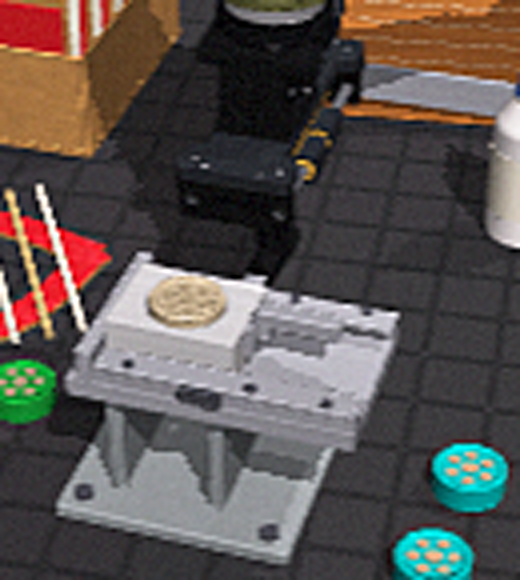

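View pics/wrist8.png

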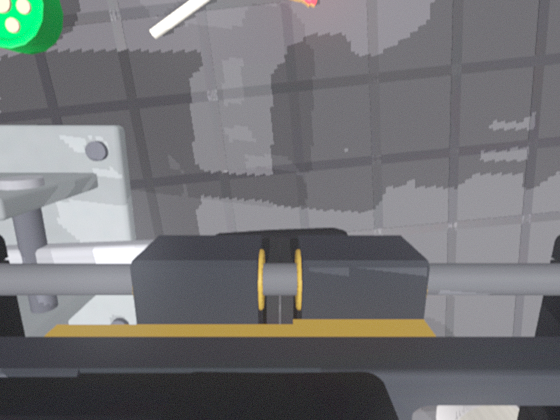

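The rosette is rising (side crop (187,297), now proud of the rim), with a steady 14 N. Continuing gently.

>>> step_arm --increments '[[[0.001, 0, 0.003], [0, 0, 0]], [[0.001, 0, 0.0045], [0, 0, 0]], [[0.001, 0, 0.006], [0, 0, 0]], [[0.001, 0, 0.0075], [0, 0, 0]], [[0.001, 0, 0.009], [0, 0, 0]]]'

```text
time: 9.65
ee_pos: [0.5924, -0.1827, 0.0495]
eef_rot: [0.999, -0.05, -0.001, 0.001]
ft_force: [-7.4, 1.3, 12.2]
width: 0.0006
```

>>> step_arm --increments '[[[0.0, 0, 0.003], [0, 0, 0]], [[0.0, 0, 0.0045], [0, 0, 0]], [[0.0, 0, 0.006], [0, 0, 0]], [[0.0, 0, 0.0075], [0, 0, 0]]]'

```text
time: 10.05
ee_pos: [0.5927, -0.1826, 0.042]
eef_rot: [0.999, -0.05, -0.001, 0.0]
ft_force: [0.7, 1.7, 5.5]
width: 0.0005
```

Force dropped, so the rosette has come loose. Now the last millimetres to the hard stop.

>>> step_arm --increments '[[[0.0, 0, 0.001], [0, 0, 0]], [[0.0, 0, 0.002], [0, 0, 0]], [[0.0, 0, 0.003], [0, 0, 0]]]'

```text
time: 10.35
ee_pos: [0.5933, -0.1826, 0.0409]
eef_rot: [0.999, -0.05, -0.0, 0.001]
ft_force: [-8.6, 2.0, 26.1]
width: 0.0005
```

```bash
python3 - <<'E'
from h import *
from bench import r
s=r.read_state();print(s["ee_pos"],s["eef_rot"],s["time"],s["ft_force"])
E
```

```text
[ 0.59330443 -0.18260847  0.04092922] [ 9.98740430e-01 -5.01699072e-02 -1.10375831e-04  7.21784375e-04] 10.35 [-8.6308094   2.04225334 26.06291432]
```

The hard stop is reached (z 0.041 as expected, force rises without motion). Lift off and open the fingers.

>>> step_arm --increments '[[[0.0, 0, -0.005], [0, 0, 0]], [[0.0, 0, -0.04], [0, 0, 0]], [[0.0, 0, -0.085], [0, 0, 0]], [[0.0, 0, -0.13], [0, 0, 0]], [[0.0, 0, -0.165], [0, 0, 0]]]'

```text
time: 10.85
ee_pos: [0.5936, -0.1825, 0.2084]
eef_rot: [0.999, -0.05, 0.001, 0.001]
ft_force: [1.0, -0.5, -0.5]
width: 0.0005
```

```bash
python3 - <<'E'
from h import *
from bench import r
import pickle
s=r.read_state();print(s["ee_pos"],s["time"],s["ft_force"])
d={n:r.camera(n) for n in("wrist","top","side")};pickle.dump(d,open("d9.pkl","wb"))
for n in("top","side"):
    c=d[n];im=c["pixels"];hsv=cv2.cvtColor(im,cv2.COLOR_BGR2HSV)
    roi=np.zeros(im.shape[:2],bool);roi[(slice(145,250),slice(255,330)) if n=="top" else (slice(180,215),slice(245,290))]=1
    tan=(hsv[...,0]>10)&(hsv[...,0]<30)&(hsv[...,1]>35)&(hsv[...,2]>120)&roi
    for b in blobs(tan)[:2]:
        e=cv2.fitEllipse(b);print(n,e,onz(c,*e[0],.142))
cv2.imwrite("pics/s9.png",cv2.resize(d["side"]["pixels"][150:265,220:335],None,fx=5,fy=5,interpolation=cv2.INTER_CUBIC))
cv2.imwrite("pics/t9.png",cv2.resize(d["top"]["pixels"][145:250,255:415],None,fx=5,fy=5,interpolation=cv2.INTER_CUBIC))
plan(s,[0.6108,-0.0065,0.20])
E
```

```text
[ 0.59355907 -0.18251534  0.20841869] 10.85 [ 1.0426901  -0.51875632 -0.50812782]
top ((295.3587341308594, 181.92324829101562), (19.9816951751709, 20.619892120361328), 17.931629180908203) [ 0.60995146 -0.00538482  0.142     ]
side ((266.2206726074219, 193.66473388671875), (15.851107597351074, 18.493560791015625), 95.42498016357422) [0.60830373 0.00480572 0.142     ]
dist 0.1771 shift [-0.0005, -0.1769, 0.0081] turn [0.0019, -0.0013, -0.0004] ang 0.13
```

View pics/s9.png

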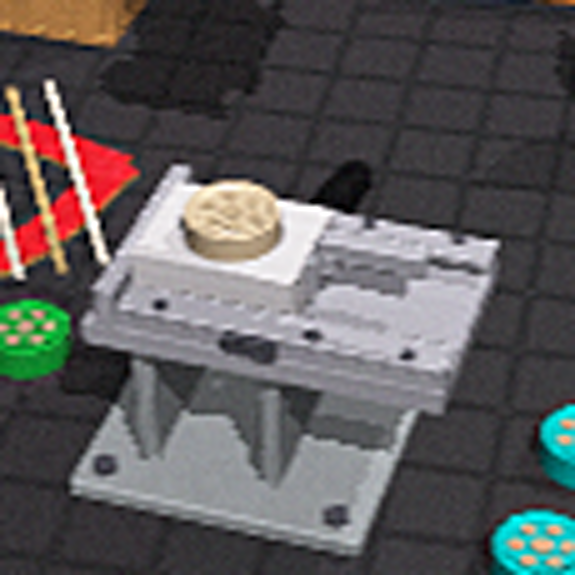

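View pics/t9.png

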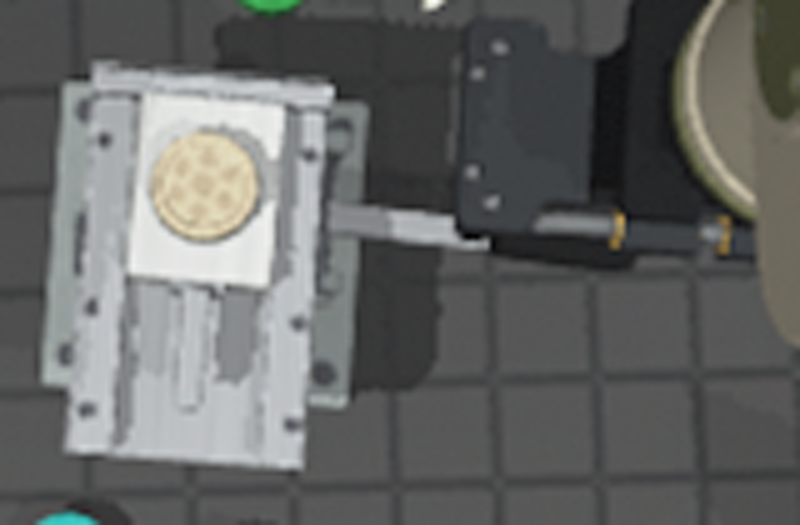

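The rosette is well proud of the mould, at crop (230,215) side and (205,185) top, and the lever is down. Opening and moving above it.

>>> step_arm --increments '[[[0.0, -0.04, 0], [0, 0, 0]], [[0, -0.085, 0], [0, 0, 0]], [[0, -0.13, 0], [0.002, -0.001, 0]], [[0, -0.165, 0.005], [0.002, -0.001, 0]], [[0, -0.177, 0.008], [0.002, -0.001, 0]]]' --hand -1

```text
time: 11.5
ee_pos: [0.6113, -0.0017, 0.1979]
eef_rot: [0.999, -0.047, 0.0, -0.001]
ft_force: [-0.1, 0.3, -0.3]
width: 0.0326
```

>>> step_arm --increments '[[[0, 0, 0], [0, 0, 0]], [[0, 0, 0], [0, 0, 0]], [[0, 0, 0], [0, 0, 0]]]'

```text
time: 11.8
ee_pos: [0.6112, -0.0038, 0.1974]
eef_rot: [0.999, -0.049, -0.0, -0.0]
ft_force: [0.5, -0.6, -0.8]
width: 0.0565
```

```bash
python3 - <<'E'
from h import *
from bench import r
s=r.read_state();print(s["ee_pos"],s["time"],s["ft_force"],s["width"])
plan(s,[0.6105,-0.006,0.131])
c=r.camera("wrist");im=c["pixels"];cv2.imwrite("pics/w10.png",im)
print(proj(c,[.6105,-.006,.142]))
hsv=cv2.cvtColor(im,cv2.COLOR_BGR2HSV)
tan=(hsv[...,0]>10)&(hsv[...,0]<30)&(hsv[...,1]>35)&(hsv[...,2]>120);tan[235:]=0
for b in blobs(tan,500)[:3]:
    e=cv2.fitEllipse(b);print(e,onz(c,*e[0],.142))
E
```

```text
[ 0.61123646 -0.00376035  0.19737707] 11.8 [ 0.49033026 -0.61419695 -0.83019184] 0.05651652651282657
dist 0.0664 shift [-0.0005, 0.0023, 0.0664] turn [-0.0002, 0.0004, 0.0027] ang 0.15
[283.75337397 225.99329068]
((284.2059631347656, 215.56240844726562), (45.887596130371094, 64.09989166259766), 90.73400115966797) [ 0.61772516 -0.00698161  0.142     ]
((49.42802810668945, 206.00149536132812), (57.81684112548828, 92.74238586425781), 102.5184326171875) [0.63933427 0.14747309 0.142     ]
((45.85081100463867, -1.2906036376953125), (46.615692138671875, 73.88308715820312), 102.53471374511719) [0.75939118 0.11719228 0.142     ]
```

View pics/w10.png

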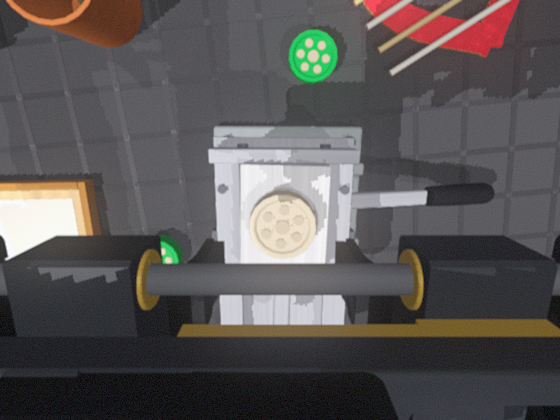

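The projected position (284,226) coincides with the seen rosette centre (283,226). The fingers are still opening; descending in stages.

>>> step_arm --increments '[[[0, 0.001, 0.01], [0, 0, 0]], [[0, 0.002, 0.02], [0, 0, 0.003]], [[0, 0.002, 0.03], [0, 0, 0.003]], [[0, 0.002, 0.03], [0, 0, 0.003]], [[0, 0.002, 0.03], [0, 0, 0.003]]]'

```text
time: 12.35
ee_pos: [0.611, -0.0057, 0.1672]
eef_rot: [0.999, -0.05, -0.0, -0.0]
ft_force: [-0.2, 0.2, 0.6]
width: 0.0866
```

```bash
python3 - <<'E'
from h import *
from bench import r
s=r.read_state();print(s["ee_pos"],s["time"],s["ft_force"],s["width"])
plan(s,[0.6105,-0.006,0.131])
E
```

```text
[ 0.6109809  -0.00571162  0.16723546] 12.35 [-0.1985623   0.18891576  0.61391455] 0.0865869691523118
dist 0.0362 shift [-0.0004, 0.0004, 0.0362] turn [-0.0005, 0.0007, -0.0005] ang 0.06
```

>>> step_arm --increments '[[[0, 0, 0.01], [0, 0, 0]], [[0, 0, 0.02], [0, 0, 0]], [[0, 0, 0.028], [0, 0, 0]], [[0, 0, 0.034], [0, 0, 0]], [[0, 0, 0.036], [0, 0, 0]]]'

```text
time: 12.85
ee_pos: [0.6105, -0.0057, 0.1302]
eef_rot: [0.999, -0.05, -0.001, -0.0]
ft_force: [-0.3, -0.0, 0.2]
width: 0.0874
```

```bash
python3 - <<'E'
from h import *
from bench import r
s=r.read_state();print(s["ee_pos"],s["time"],s["ft_force"],s["width"])
c=r.camera("side");cv2.imwrite("pics/s11.png",cv2.resize(c["pixels"][140:240,220:335],None,fx=6,fy=6,interpolation=cv2.INTER_CUBIC))
E
```

```text
[ 0.61050831 -0.00569853  0.13019853] 12.85 [-0.29812402 -0.00886704  0.24918206] 0.08738232888489542
```

View pics/s11.png

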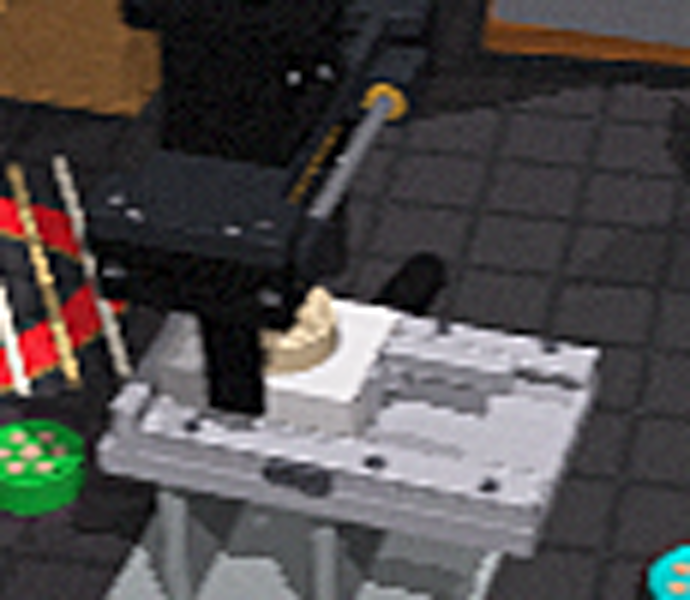

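The near finger stands beside the rosette (side crop (235,370)), with its tip just above the rim and no force. Closing gently.

>>> step_arm --increments '[[[0, 0, 0], [0, 0, 0]], [[0, 0, 0], [0, 0, 0]], [[0, 0, 0], [0, 0, 0]], [[0, 0, 0], [0, 0, 0]], [[0, 0, 0], [0, 0, 0]]]' --hand 1 --grip_force 10

```text
time: 13.4
ee_pos: [0.6107, -0.0057, 0.1305]
eef_rot: [0.999, -0.05, -0.001, -0.0]
ft_force: [0.2, -0.8, 0.3]
width: 0.055
```

>>> step_arm --increments '[[[0, 0, 0], [0, 0, 0]], [[0, 0, 0], [0, 0, 0]], [[0, 0, 0], [0, 0, 0]], [[0, 0, 0], [0, 0, 0]]]'

```text
time: 13.8
ee_pos: [0.6107, -0.0057, 0.1306]
eef_rot: [0.999, -0.05, -0.001, -0.0]
ft_force: [-0.7, 0.2, 1.2]
width: 0.0458
```

Gripped at 45.8 mm (disc is 46 mm). Lift slowly.

>>> step_arm --increments '[[[0, 0, -0.002], [0, 0, 0]], [[0, 0, -0.006], [0, 0, 0]], [[0, 0, -0.012], [0, 0, 0]], [[0, 0, -0.02], [0, 0, 0]], [[0, 0, -0.03], [0, 0, 0]]]'

```text
time: 14.3
ee_pos: [0.6108, -0.0057, 0.1614]
eef_rot: [0.999, -0.05, -0.001, -0.0]
ft_force: [-0.3, -0.6, 0.0]
width: 0.0457
```

>>> step_arm --increments '[[[0, 0, -0.01], [0, 0, 0]], [[0, 0, -0.025], [0, 0, 0]], [[0, 0, -0.04], [0, 0, 0]], [[0, 0, -0.05], [0, 0, 0]]]'

```text
time: 14.7
ee_pos: [0.6113, -0.0056, 0.2136]
eef_rot: [0.999, -0.05, 0.0, -0.0]
ft_force: [-0.3, 0.2, 0.0]
width: 0.0458
```

```bash
python3 - <<'E'
from h import *
from bench import r
s=r.read_state();print(s["ee_pos"],s["time"],s["ft_force"],s["width"])
c=r.camera("side");cv2.imwrite("pics/s12.png",cv2.resize(c["pixels"][110:240,210:345],None,fx=4,fy=4,interpolation=cv2.INTER_CUBIC))
# dry rosettes & board now in side view
print(proj(c,[.581,.3756,.03]),proj(c,[.4677,.2634,.03]))
E
```

```text
[ 0.61132969 -0.00562307  0.21356192] 14.7 [-0.34115162  0.23194884  0.04824641] 0.045832568048590566
[235.46725389 362.99688371] [306.65587814 323.41814781]
```

View pics/s12.png

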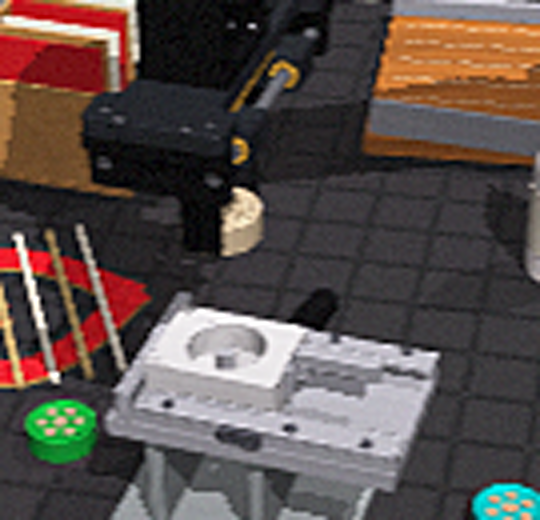

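The rosette is held between the fingers (side crop (238,220)), level. The cavity is empty with the rod visible. Free spot chosen: (0.565, 0.275), about 0.1 m from both dry rosettes.

>>> step_arm --increments '[[[-0.005, -0.02, 0], [0, 0, 0]], [[-0.015, -0.055, 0], [0, 0, 0]], [[-0.025, -0.095, 0], [0, 0, 0]], [[-0.036, -0.135, 0], [0, 0, 0]], [[-0.047, -0.175, 0], [0, 0, 0]]]'

```text
time: 15.25
ee_pos: [0.5822, 0.1746, 0.2149]
eef_rot: [0.999, -0.05, 0.001, -0.0]
ft_force: [0.9, 0.1, -0.0]
width: 0.0456
```

```bash
python3 - <<'E'
from h import *
from bench import r
s=r.read_state();print(s["ee_pos"],s["time"],s["width"]);plan(s,[0.565,0.275,0.08])
E
```

```text
[0.58218825 0.17464325 0.21492661] 15.25 0.045595203304293175
dist 0.169 shift [-0.0275, -0.098, 0.1349] turn [-0.0006, -0.0022, -0.0009] ang 0.14
```

>>> step_arm --increments '[[[-0.008, -0.03, 0], [0, 0, 0]], [[-0.017, -0.062, 0.01], [0, 0, 0]], [[-0.025, -0.085, 0.03], [0, -0.002, 0]], [[-0.027, -0.095, 0.06], [0, -0.002, 0]], [[-0.027, -0.096, 0.09], [0, -0.002, 0]]]'

```text
time: 15.75
ee_pos: [0.5644, 0.2754, 0.1242]
eef_rot: [0.999, -0.049, 0.0, -0.001]
ft_force: [0.9, -0.4, -1.0]
width: 0.0456
```

```bash
python3 - <<'E'
from h import *
from bench import r
s=r.read_state();print(s["ee_pos"],s["eef_rot"],s["time"],s["width"]);plan(s,[0.565,0.275,0.03])
for n in("wrist","side"):
    c=r.camera(n);im=c["pixels"]
    if n=="side": im=cv2.resize(im[220:420,160:400],None,fx=3,fy=3,interpolation=cv2.INTER_CUBIC)
    cv2.imwrite(f"pics/{n}13.png",im)
E
```

```text
[0.56435857 0.27538938 0.12424007] [ 9.98802233e-01 -4.89201722e-02  2.57852137e-04 -9.21944641e-04] 15.75 0.04555477922259231
dist 0.0942 shift [0.0006, 0.0005, 0.0942] turn [-0.0019, -0.0004, 0.0021] ang 0.16
```

View pics/wrist13.png

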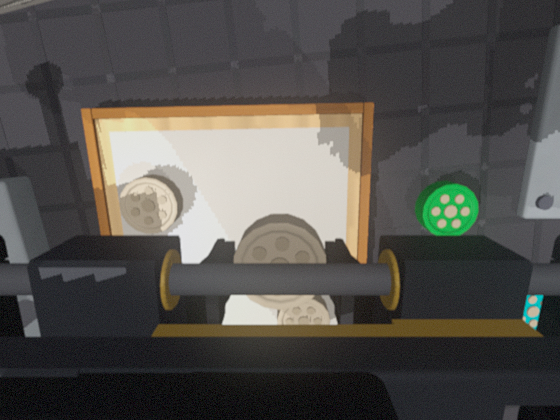

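View pics/side13.png

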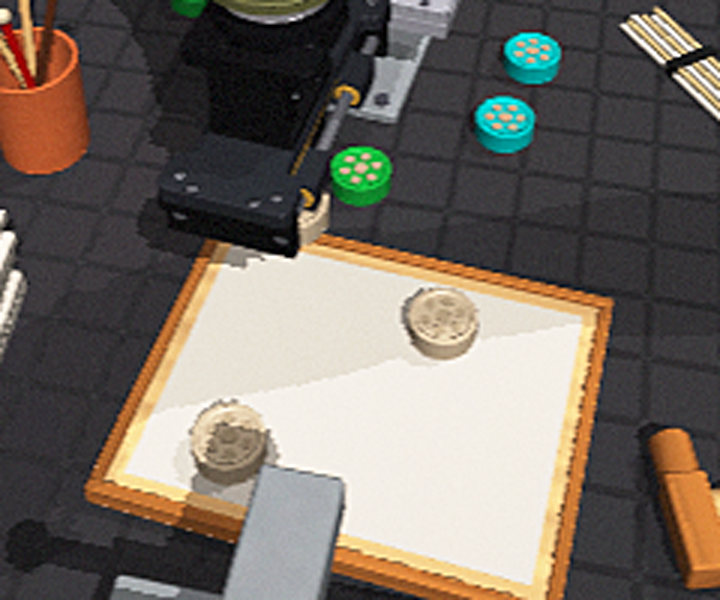

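Wrist view: held rosette at (280,255), dry_a at (150,200), dry_b at (303,312), board edge right at x≈365. The spot is free. Descend.

>>> step_arm --increments '[[[0.0005, 0, 0.025], [0, 0, 0]], [[0.0005, 0, 0.055], [-0.002, 0, 0.002]], [[0.0005, 0, 0.075], [-0.002, 0, 0.002]], [[0.0005, 0, 0.085], [-0.002, 0, 0.002]], [[0.0005, 0, 0.092], [-0.002, 0, 0.002]]]'

```text
time: 16.35
ee_pos: [0.5635, 0.2715, 0.0294]
eef_rot: [0.999, -0.051, -0.003, 0.002]
ft_force: [1.4, 1.0, -0.9]
width: 0.0456
```

>>> step_arm --increments '[[[0, 0, 0.002], [0, 0, 0]], [[0, 0, 0.005], [0, 0, 0]], [[0, 0, 0.008], [0, 0, 0]], [[0, 0, 0.01], [0, 0, 0]]]'

```text
time: 16.75
ee_pos: [0.5637, 0.2716, 0.0197]
eef_rot: [0.999, -0.051, -0.002, 0.002]
ft_force: [0.5, -0.6, -0.3]
width: 0.0456
```

>>> step_arm --increments '[[[0, 0, 0.0005], [0.002, 0.002, 0]], [[0, 0, 0.001], [0.003, 0.004, 0]]]'

```text
time: 16.95
ee_pos: [0.5638, 0.2716, 0.0189]
eef_rot: [0.999, -0.051, -0.0, 0.001]
ft_force: [-0.7, -0.7, 4.2]
width: 0.0452
```

>>> step_arm --increments '[[[0, 0, 0.0005], [0, 0, 0]], [[0, 0, 0.001], [0, 0, 0]]]'

```text
time: 17.15
ee_pos: [0.564, 0.2716, 0.0186]
eef_rot: [0.999, -0.051, 0.0, 0.001]
ft_force: [-2.0, -2.5, 6.5]
width: 0.0459
```

```bash
python3 - <<'E'
from h import *
from bench import r
s=r.read_state();print(s["ee_pos"],s["ft_force"],s["time"],s["width"]);plan(s,[0.565,0.275,0.03])
E
```

```text
[0.56403973 0.27158883 0.01858226] [-1.96861878 -2.48958857  6.53713551] 17.15 0.04585776743613053
dist 0.012 shift [0.0006, -0.0035, -0.0114] turn [0.0013, -0.0005, -0.0028] ang 0.18
```

Contact is at exactly the expected height (0.0186), light force. Open partially.

>>> step_arm --increments '[[[0, 0, 0], [0, 0, 0]], [[0, 0, 0], [0, 0, 0]], [[0, 0, 0], [0, 0, 0]], [[0, 0, 0], [0, 0, 0]]]' --hand -0.45

```text
time: 17.55
ee_pos: [0.564, 0.2716, 0.0185]
eef_rot: [0.999, -0.051, 0.0, 0.001]
ft_force: [0.3, 0.3, 0.2]
width: 0.062
```

>>> step_arm --increments '[[[0, 0, 0], [0, 0, 0]], [[0, 0, -0.005], [0, 0, 0]], [[0, 0, -0.015], [0, 0, 0]], [[0, 0, -0.03], [0, 0, 0]], [[0, 0, -0.06], [0, 0, 0]]]'

```text
time: 18.05
ee_pos: [0.5631, 0.2712, 0.0786]
eef_rot: [0.999, -0.051, -0.001, 0.001]
ft_force: [0.6, 0.4, -0.4]
width: 0.0629
```

>>> step_arm --increments '[[[0, 0, -0.03], [0, 0, 0]], [[0, 0.03, -0.07], [0, 0, 0]], [[0, 0.08, -0.11], [0, 0, 0]], [[0, 0.12, -0.12], [0, 0, 0]], [[0, 0.16, -0.12], [0, 0, 0]]]'

```text
time: 18.55
ee_pos: [0.5479, 0.1114, 0.2033]
eef_rot: [0.999, -0.051, 0.002, 0.001]
ft_force: [1.4, 0.5, -0.5]
width: 0.063
```

```bash
python3 - <<'E'
from h import *
from bench import r
s=r.read_state();print(s["ee_pos"],s["ft_force"],s["time"],s["width"])
for n in("top","side"):
    c=r.camera(n);cv2.imwrite(f"pics/{n}14.png",c["pixels"])
    im=c["pixels"]; im=im[165:310,90:330] if n=="top" else im[150:420,170:400]
    cv2.imwrite(f"pics/{n}14c.png",cv2.resize(im,None,fx=3 if n=="top" else 2.2,fy=3 if n=="top" else 2.2,interpolation=cv2.INTER_CUBIC))
E
```

```text
[0.5479416  0.11140936 0.20333821] [ 1.41994566  0.54942507 -0.49356431] 18.55 0.06302004908295916
```

View pics/top14c.png

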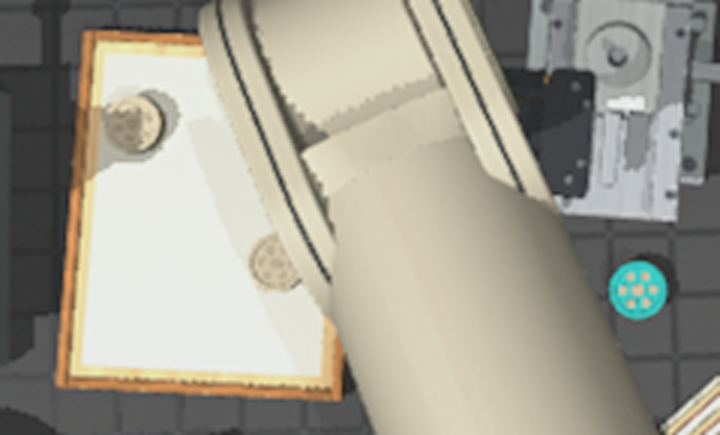

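View pics/side14c.png

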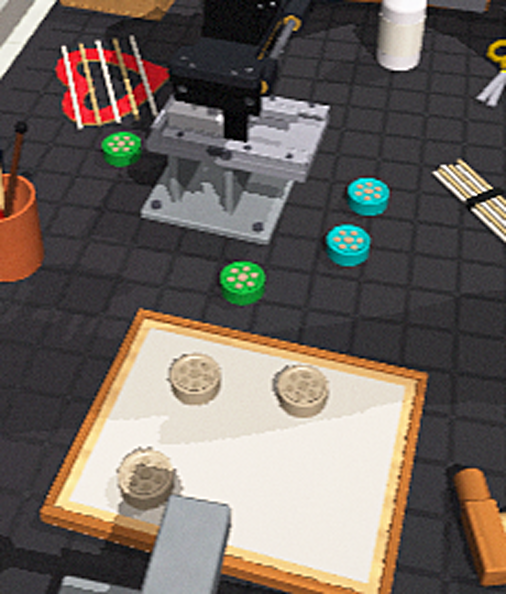

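The rosette lies flat on the board (side crop (195,378)), with both others at (145,475) and (302,388) in the same picture. A last check against the first pictures, then hand in.

```bash
python3 - <<'E'
from h import *
import pickle
a=pickle.load(open("d0.pkl","rb"))["side"];b=cv2.imread("pics/side14.png")
A=a["pixels"].astype(int)
for n,(x0,y0,x1,y1) in dict(dryb=(292,312,322,342),drya=(220,350,252,380),glue=(338,125,368,185)).items():
    p=a["pixels"][y0:y1,x0:x1]; res=cv2.matchTemplate(b[y0-8:y1+8,x0-8:x1+8],p,cv2.TM_CCOEFF_NORMED)
    _,m,_,l=cv2.minMaxLoc(res);print(n,round(m,3),"shift px",l[0]-8,l[1]-8)
e=(195/2.2+170,378/2.2+150);print("placed",onz(a,e[0],e[1],.03))
E
```

```text
dryb 0.954 shift px 0 0
drya 0.997 shift px 0 0
glue 0.953 shift px 0 0
placed [0.56185589 0.27876382 0.03      ]
```

```bash
python3 - <<'E'
import cv2
b=cv2.imread("pics/top14.png");cv2.imwrite("pics/t15.png",cv2.resize(b[145:250,255:415],None,fx=5,fy=5,interpolation=cv2.INTER_CUBIC))
E
```

```text
(no output)
```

View pics/t15.png

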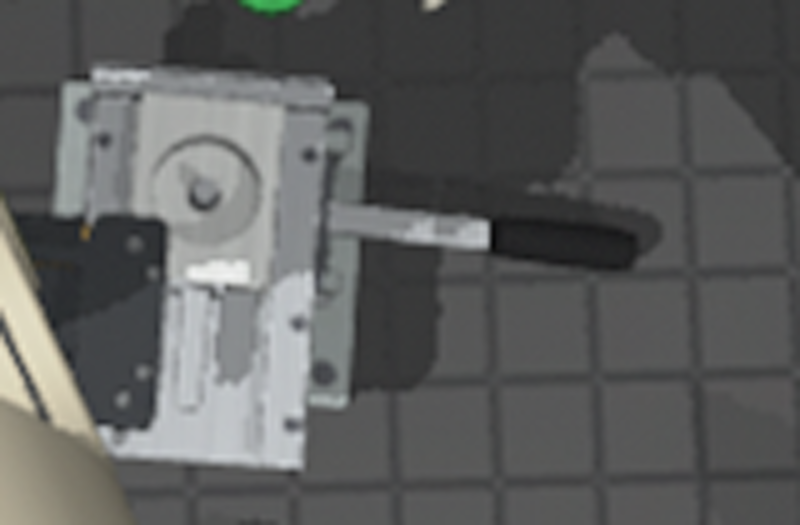

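The mould is still at the stop, its cavity is empty with the rod up at (203,192), and the lever is down at (560,243). Nothing is being touched.

```bash
python3 -c "
from bench import r
print(r.close_job())"
```

```text
the job is handed in; nothing more can be done
None
```

The job is done and handed in at about 19 s of the 61 s allowed.

- **Mould:** I pushed it home on the handle's free end, about 30 mm. It moved at roughly 11–15 N along the slide, and I stopped at 22 N there (about 28 N total on the tool) once it was flush on the stop.
- **Lever:** I eased the grip down at about 14 N until the force dropped as the rosette came loose. It then met the hard stop at 26 N, with the fingertips at 0.041 m, about the 0.040 m expected.
- **Rosette:** I gripped it at 45.8 mm with a 10 N grip and lifted it out. I set it on the board at about (0.564, 0.272); it touched down at the expected height with about 6.5 N before I let go.

**Last checks:**
- The rosette lies flat inside the board edge, about 0.1 m from each of the two dry ones.
- The two dry rosettes and the glue bottle show no pixel shift from the first side picture.
- The mould is still at the stop with its cavity empty, the rod is up, the lever is down, and the arm touches nothing.

**Disagreements:** the side-view pick of the placed rosette reads about 7 mm farther in y than the tool position at release, probably because I picked the point by eye. My measured board corners came out about 9 mm inside the stated size on each side, because I picked the newspaper rather than the edge. Neither affected the placing.

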